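# Release a lock case from a ratchet clamp and rack it

### The arm

A 7-joint arm with a two-finger parallel gripper is mounted at the origin on a cart in front of the work surface, level with it; the furniture and walls round the work are solid. World frame = base frame: x ahead of the robot, y to its left, z up, the work surface at z = 0. Lengths are in m, angles in rad, forces in N, time in s.
With the tool pointing down it reaches from about 0.425 to 1.025 m from the base axis. Payload 9.4 kg.
Tool frame: the origin (TCP) lies on the centre line of the jaws, within the pads' length; the fingertips stand 17 mm ahead of it and the grasp point (between the pads) lies 2 mm behind it; z points along the fingers, y is the line along which they close (so a half turn about z gives the same grasp; the last joint's range is limited). The gripper opens to 93 mm and grips with 3 to 60 N. Pads are 15 mm wide; open, the fingers measure 128 mm over their backs; the gripper's body (75 mm by 188 mm) begins 65 mm behind the grasp point.
Start: joints at [-1.365, 0.599, -0.003, 1.599, 0.002, 0.943, -0.08], TCP at [0.202, 0.696, 0.236] pointing down, gripper open.
Joint ranges: [-2.57, 2.57], [-0.35, 1.97], [-1.29, 1.29], [0.11, 2.56], [-1.05, 4.19], [0.11, 1.86], [-2.63, 2.63]. Speed limits (rad/s): [2.22, 2.22, 3.01, 3.01, 3.14, 3.14, 3.14].

### API

Orientations are given as a rotation vector (axis times angle).
In Python, from bench import manip gives the robot as it stands.
- The arm moves only by the tool shift_gripper, called after "Emit:" as name(argument=value, ...), one argument or row to a line, values as JSON. Schema: {"type":"object","properties":{"moves":{"type":"object","properties":{"tx":{"type":"array","items":{"type":"number"},"minItems":1,"maxItems":20},"ty":{"type":"array","items":{"type":"number"},"minItems":1,"maxItems":20},"tz":{"type":"array","items":{"type":"number"},"minItems":1,"maxItems":20},"yaw":{"type":"array","items":{"type":"number"},"minItems":1,"maxItems":20}},"additionalProperties":false,"required":["tx","ty","tz","yaw"]},"jaw":{"type":"number"},"grip_n":{"type":"number"},"only":{"type":"string"},"quiet":{"type":"boolean"},"lines":{"type":"string"}},"required":["moves"],"additionalProperties":false}. moves is an object with one list for each field, all of the same length, 1 to 20, a row being the entries at one place: tx, ty, tz (the shift in units of 100 mm), yaw (a turn about the tool's z in units of 0.1 rad); each row shifts and turns the commanded pose from where the row before left it, along the tool's axes as they then stand; what a row does not reach is not made up. A row lasts 1/10 s, in which the tool goes at most 0.05 m and 0.15 rad, less where a joint would pass 70% of its speed; a pose out of reach is approached as far as the arm can. jaw is the finger opening in m, set as the call begins (left out keeps the last). The fingers move at their own pace and stop on an object; grip_n is the grip in N (left out, the last holds). Time passes only in rows, so rows that do not move let the fingers close. The tool returns the time, the measured TCP pose, the force, the opening and the grip force at its end. only (a regular expression) keeps the lines of the reply that match it, lines (a string "A,B") keeps lines A to B, and quiet returns only ok. Input that does not fit is refused with a message, and nothing moves.
- manip.get_state(): the state, without advancing time (a new reading comes with each control period).
- manip.grab_frame(name): name is "side" or "top" or "wrist"; returns (picture, depth): 384x512x3 uint8, red, green, blue; 384x512 float32, m along the optical axis (not along the pixel's ray), 0 where there is no reading.
- manip.calibration(name): a dict with "intrinsics" (3x3 intrinsics, pixels), "distortion" ([k1, k2, p1, p2, k3] as OpenCV has them; the pictures are not rectified), "R" (3x3) and "t" (3): a world point X has camera coordinates R X + t; the wrist camera has in their place "tool_from_camera" (4x4, takes a point from camera to tool coordinates, whose origin is the TCP and whose axes are the flange's). Camera axes: x right, y down, z forward; pixel columns grow to the right and rows downward; lengths in m; the calibration is good to about 2 mm. A picture is of the moment at which its call begins: read the wrist's pose just before it. calibration takes no time and is no camera call.
- manip.job_done(): hands the job in; it is judged then, once.
The state is a dict: "time_s": time; "joint_positions": joint angles; "joint_velocities": joint speeds; "joint_efforts": joint torques, N m; "tcp_pos": TCP position; "ee_rot": TCP orientation; "wrist_force": force on the tool from outside, world axes, zero at the start; "ft_torque": the same for the moment, N m; "finger_gap": finger opening in m; "grasp_force": force on a finger pad.
Only numpy, scipy, OpenCV 4.12 (cv2) and the standard library are available. Lean on these libraries where they do the work, as an engineer would, in place of code of your own. Each camera call takes 0.05 s, during which the arm holds its last target. There are 200 camera calls.

### The job

Free the lock case from the ratchet clamp and stand it upright in the empty stall of the wooden lock rack. First lift the wooden block out of the way behind the clamp's sliding jaw and put it down on the bench, then raise the sprung pawl off the ratchet wheel and keep it up until the jaw has run fully back with the lock case still standing in the clamp; let the pawl drop back onto the wheel before you take the lock. Hold the lock case lightly (about 15 N of grip, its thin cover dents at 40 N), set it down rather than dropping it, and leave everything else as it stands.

Things in the scene. Friction and masses are not known exactly. Their poses are not given: they have to be found in the camera images.
- clamp: Ratchet clamp, fixed to the bench: dark steel base 100 (x) x 290 (y) x 10 mm, origin at the centre of its underside. In its frame: grey fixed jaw at y -138 to -115 mm, 90 mm wide (x), top 70 mm up; then the lock case; then the sliding jaw (90 mm wide, top 72 mm), which runs along +y to open; then the gap, pawl fork, ratchet wheel and knob.
- jaw_gap (a point): Middle of the gap behind the clamped sliding jaw, on the slideway (44 mm wide in x, 30 mm above the bench), at the clamp's y -40 mm. The gap is 64 mm long, from the jaw's back to the pawl fork (48 mm wide in x, 14 mm thick, top 110 mm up). A thing standing in it stops the jaw short.
- wheel_axle (a point): Centre of the upright saw-toothed steel ratchet wheel, 80 mm in diameter, 16 mm thick, axle along the clamp's x, at the clamp's y 56 mm, 56 mm above the bench. The pawl lies over its top, from the fork to the knob beyond the wheel.
- jaw (a joint): Travel of the sliding jaw along the clamp's +y, m: 0 clamped, 0.050 fully back. A damped return spring (10 N clamped, 6 N open) runs it back by itself while the pawl is off the wheel (about 1 s in all); a pawl let go too soon drops into the next tooth (every 7 mm of travel) and stops it.
- pawl (a joint): Angle of the pawl, rad: 0 in the teeth, grows as its knob is lifted, stop at 0.5. Its nose clears the teeth above about 0.10 (knob raised 12 mm); 0.15 to 0.25 is a good lift. Spring and load press it down with 3 to 6 N at the knob; let go, it falls back by itself.
- pawl_knob (a point): Middle of the stem of the pawl's upright black knob, about 140 mm above the bench: stem 14 mm in diameter, from 18 mm below to 18 mm above this point; above it a mushroom head 24 mm in diameter, 10 mm tall; below it a foot 22 mm in diameter. The pawl's 12 mm thick arm leaves the foot towards the clamp's -y, its top 24 mm below this point. Pinch the stem from above.
- pawl_pivot (a point): Pivot of the pawl, 117 mm from the knob towards the clamp's -y and 40 mm lower; the knob swings up about it, round the clamp's x axis.
- lock_case: Lock case to be freed: steel mortice lock, about 0.55 kg, standing on its long edge between the jaws. Own x along its length, own y up, own z across its thickness. Case 130 mm (x) x 85 mm (y -51 to 34) x 15 mm (z 1 to 16), face plate on top. Origin at mid-length, 51 mm above its foot. At the start its x is the clamp's x, its z the clamp's -y.
- lock_grip (a point): Centre of the face plate on top of the lock case, 87.5 mm above its foot: plate 180 mm long (x), 20 mm wide, 3 mm thick; grip its two long edges here from above. Two bolts 11 mm wide stand 13 mm up from it (at the lock's x -35 to -5 and 23 to 47 mm).
- lock_foot (a point): Centre of the lock case's lower edge, the foot it stands on (15 mm wide, 130 mm long).
- block: Loose wooden clamping block, 58 x 34 x 22 mm, 30 g, standing on end in the gap behind the sliding jaw, its top 88 mm above the bench. Own x (58 mm) up, own y its 34 mm width (near the clamp's x, within 0.2 rad), own z its 22 mm thickness. Origin at the centre of one 58 x 34 mm side. It may be stood or laid on the bench 30 mm or more from the clamp's base.
- block_center (a point): Centre of the wooden block. Room equipment to keep clear of when putting it down: a bench vice 104 mm tall at the front right (x 0.35 to 0.51, y -0.56 to -0.44), a key duplicator up to 170 mm tall behind (beyond x 0.60 from y -0.07 to 0.27), a large key machine on the left (beyond y 0.48).
- rack: Plywood lock rack, fixed to the bench: base 200 (x) x 127 (y) x 10 mm, origin at the centre of its underside. Three dividers 150 mm long (x), 10 mm thick, top 60 mm above the bench, at y -57.5, 0 and 57.5 mm, make two stalls 47 mm wide; the -y stall already holds a lock case.
- empty_stall (a point): Middle of the floor of the empty stall (rack's y +28.75 mm, 10 mm above the bench). The lock case stands in it on its foot, its length along the rack's x, either way round.
- racked_lock: Another lock case just like the first (same axes and sizes), standing loose on its edge in the other stall, its thickness centred 57 mm from the middle of the empty one. Leave it.
- padlock_large: Brass padlock lying flat, 68 x 45 x 19 mm, beside the rack (leave it). Origin at the centre of its underside.
- spring_box: Green flat tin, 61 x 84 x 25 mm, beside the rack (leave it). Origin at the centre of its underside.
- cylinder: Brass lock cylinder, 44 x 72 x 17 mm, beside the clamp (leave it). Origin at the centre of its underside.
- round_tin: Open round tin, 64 mm in diameter, 22 mm high, between clamp and rack (leave it). Origin at the centre of its underside.
- tape_roll: Black roll of tape, 58 mm in diameter, 19 mm high, near the bench's front edge (leave it). Origin at the centre of its underside.

How it is judged:
By the outcome, as a careful person would: the job done as asked, in the order asked, and still so for the second after the job is handed in, with the robot touching nothing.
It also fails if it takes over 69 s, if anything falls off the work surface, if the arm or the gripper's body presses on something with over 40 N, if the wrist force passes 120 N, or if a joint passes its speed limit or range.

## Working session

There is one attempt and no reset: what is moved stays moved. The work goes in short steps, Python scripts to look and compute and a tool call to move; the robot and the scene stay as the last step left them, time stands still between calls to the robot, and variables do not carry over. Pictures are saved under pics/ and viewed, at most 13 in all, crops included, and the job is handed in when it is done.

```bash
ls; mkdir -p pics; python3 - <<'E'
from bench import manip
import cv2,numpy as np
np.set_printoptions(precision=4,suppress=True)
s=manip.get_state();print(s)
for n in("top","side"):
    p,d=manip.grab_frame(n);cv2.imwrite(f"pics/{n}0.png",p[:,:,::-1]);np.save(f"pics/{n}0d.npy",d)
    c=manip.calibration(n);print(n,c, -np.array(c["R"]).T@c["t"])
print(manip.calibration("wrist"))
E
```

```text
pics
{'time_s': 0.0, 'joint_positions': array([-1.3647,  0.6002, -0.0026,  1.6001,  0.0018,  0.9429, -0.0798]), 'joint_velocities': array([-0.0005, -0.0006,  0.0009, -0.0013,  0.0001, -0.0005, -0.0003]), 'joint_efforts': array([ -0.0004, -76.5055,   1.4983, -25.2352,  -0.0522,   0.0171,
         0.0002]), 'tcp_pos': array([0.2022, 0.6958, 0.2347]), 'ee_rot': array([-0.4425, -3.1102,  0.0025]), 'wrist_force': array([-0.4657, -0.2447, -0.7799]), 'ft_torque': array([ 0.0043, -0.0215,  0.0087]), 'grasp_force': 0.0, 'finger_gap': 0.09279605550169594}
top {'intrinsics': array([[356.8626,   0.    , 253.7541],
       [  0.    , 356.8626, 188.7983],
       [  0.    ,   0.    ,   1.    ]]), 'distortion': array([-0.0952,  0.    ,  0.    ,  0.    ,  0.    ]), 'R': array([[-0.0132, -0.9994, -0.0308],
       [-0.9901,  0.0173, -0.1395],
       [ 0.14  ,  0.0286, -0.9897]]), 't': array([0.0245, 0.4975, 1.2466])} [ 0.3184 -0.0198  1.3039]
side {'intrinsics': array([[349.2644,   0.    , 254.3497],
       [  0.    , 349.2644, 189.6818],
       [  0.    ,   0.    ,   1.    ]]), 'distortion': array([-0.0946,  0.    ,  0.    ,  0.    ,  0.    ]), 'R': array([[ 0.947 , -0.3212, -0.0009],
       [-0.1599, -0.4692, -0.8685],
       [ 0.2786,  0.8226, -0.4957]]), 't': array([-0.4719,  0.155 ,  0.8837])} [ 0.2255 -0.8058  0.5723]
{'intrinsics': array([[299.8983,   0.    , 258.8568],
       [  0.    , 299.8983, 196.4928],
       [  0.    ,   0.    ,   1.    ]]), 'distortion': array([-0.0297,  0.    ,  0.    ,  0.    ,  0.    ]), 'tool_from_camera': array([[-0.0001, -0.9685, -0.2489,  0.0696],
       [ 1.    , -0.0001,  0.0002, -0.0012],
       [-0.0002, -0.2489,  0.9685, -0.1497],
       [ 0.    ,  0.    ,  0.    ,  1.    ]])}
```

View pics/top0.png

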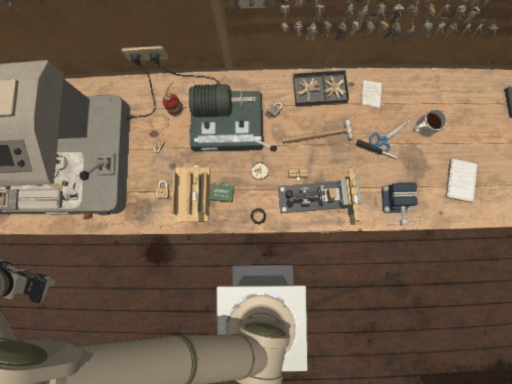

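View pics/side0.png

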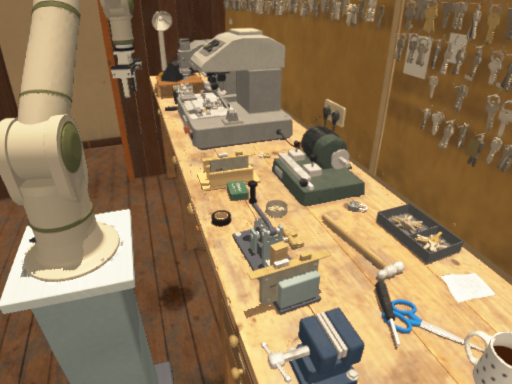

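```bash
cat > h.py <<'E'
from bench import manip
import cv2,numpy as np
from scipy.spatial.transform import Rotation as Ro
np.set_printoptions(precision=4,suppress=True)
def pose():
    s=manip.get_state();return np.array(s["tcp_pos"]),Ro.from_rotvec(s["ee_rot"]).as_matrix()
def cam(n,ps=None):
    c=manip.calibration(n)
    if n=="wrist":
        p,R=ps;T=np.array(c["tool_from_camera"]);M=R@T[:3,:3];return c,M,R@T[:3,3]+p
    R=np.array(c["R"]);return c,R.T,-R.T@c["t"]
def rays(n,uv,ps=None):
    c,M,o=cam(n,ps)
    q=cv2.undistortPoints(np.array(uv,float).reshape(-1,1,2),c["intrinsics"],c["distortion"]).reshape(-1,2)
    return o,np.c_[q,np.ones(len(q))]@M.T
def onplane(n,uv,z,ps=None):
    o,d=rays(n,uv,ps);return o+d*((z-o[2])/d[:,2])[:,None]
def proj(n,X,ps=None):
    c,M,o=cam(n,ps);Xc=(np.atleast_2d(X)-o)@M
    return cv2.projectPoints(Xc,np.zeros(3),np.zeros(3),c["intrinsics"],c["distortion"])[0].reshape(-1,2)
def tri(o1,d1,o2,d2):
    A=np.c_[d1,-d2];k=np.linalg.lstsq(A,o2-o1,rcond=None)[0]
    a,b=o1+k[0]*d1,o2+k[1]*d2;return (a+b)/2,np.linalg.norm(a-b)
def cloud(n,d,ps=None):
    v,u=np.mgrid[:384,:512];o,r=rays(n,np.c_[u.ravel(),v.ravel()],ps)
    return (o+r*d.reshape(-1,1)).reshape(384,512,3)
def delta(target):   # tool-axes shift to a world point
    p,R=pose();return R.T@(np.array(target)-p)
def shot(tag):
    ps=pose();p,d=manip.grab_frame("wrist")
    cv2.imwrite(f"pics/{tag}.png",p[:,:,::-1]);np.savez(f"pics/{tag}.npz",d=d,p=ps[0],R=ps[1]);return p,d,ps
E
python3 - <<'E'
from h import *
p,R=pose();print(R)
for n,l in dict(rack=(192,194),clamp0=(280,197),clampend=(342,195),lock=(353,195),machine=(122,213),edge=(250,232),tin=(260,171),tape=(258,215)).items(): print(n,onplane("top",[l],0.0)[0])
d=np.load("pics/top0d.npy");C=cloud("top",d)
for u,v in[(353,195),(192,194),(122,213),(50,70)]:print(u,v,C[v,u])
m=(C[...,1]>0.3)&(C[...,2]>0.05)&(C[...,2]<.9)&(d>0)&(C[...,1]<1.2)&(np.arange(384)[:,None]<235)
print(np.percentile(C[m],[1,50,99],axis=0))
print("to (.55,.25,.4)",delta([.5,.2,.4]),delta([.202,.696,.4]))
E
```

```text
[[-0.9603  0.279  -0.0003]
 [ 0.279   0.9603 -0.0014]
 [-0.0001 -0.0014 -1.    ]]
rack [0.4873 0.2476 0.    ]
clamp0 [ 0.4707 -0.0782  0.    ]
clampend [ 0.4741 -0.3064  0.    ]
lock [ 0.4734 -0.347   0.    ]
machine [0.4198 0.5134 0.    ]
edge [0.3444 0.0336 0.    ]
tin [ 0.5692 -0.0062  0.    ]
tape [0.4058 0.0036 0.    ]
353 195 [ 0.4617 -0.3223  0.0985]
192 194 [0.4731 0.2251 0.1098]
122 213 [ 0.4202  0.5157 -0.0057]
50 70 [0.8179 0.6086 0.3695]
[[0.4212 0.3076 0.0567]
 [0.7528 0.6156 0.2476]
 [0.9876 0.8964 0.4598]]
to (.55,.25,.4) [-0.4243 -0.3933 -0.1646] [ 0.0002 -0.0001 -0.1652]
```

The manual's scale: shifts go in units of 100 mm and turns go in units of 0.1 rad. Converting my numbers, -0.033 m is -0.33, -0.0287 m is -0.287, -0.14 rad is -1.4.

Emit:
shift_gripper(
  moves={"tx": [-0.287, -0.287, -0.287, -0.287, -0.287, -0.287, -0.287, -0.287, -0.287, -0.287, -0.287, -0.287, 0, 0, 0, 0], "ty": [-0.33, -0.33, -0.33, -0.33, -0.33, -0.33, -0.33, -0.33, -0.33, -0.33, -0.33, -0.33, 0, 0, 0, 0], "tz": [-0.137, -0.137, -0.137, -0.137, -0.137, -0.137, -0.137, -0.137, -0.137, -0.137, -0.137, -0.137, 0, 0, 0, 0], "yaw": [0, 0, 0, 0, 0, 0, 0, 0, 0, 0, 0, 0, -1.4, -1.4, 0, 0]},
)

```text
time_s: 1.7
tcp_pos: [0.4224, 0.2198, 0.3998]
ee_rot: [-0.011, -3.141, 0.0]
wrist_force: [-0.6, 0.1, 0.4]
finger_gap: 0.0934
grasp_force: 0.0
```

```bash
python3 - <<'E'
from h import *
p,d,ps=shot("rack1");print(ps)
E
```

```text
(array([0.4224, 0.2198, 0.3998]), array([[-1.    ,  0.0068, -0.0003],
       [ 0.0068,  1.    , -0.0002],
       [ 0.0003, -0.0002, -1.    ]]))
```

View pics/rack1.png

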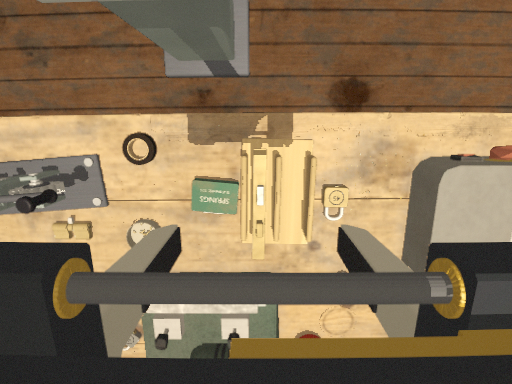

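Emit:
shift_gripper(
  moves={"tx": [0, 0, 0, 0, 0, 0], "ty": [-0.425, -0.425, -0.425, -0.425, 0, 0], "tz": [0, 0, 0, 0, 0, 0], "yaw": [0, 0, 0, 0, 0, 0]},
)

```text
time_s: 2.35
tcp_pos: [0.422, 0.0496, 0.4001]
ee_rot: [0.01, 3.141, 0.0]
wrist_force: [0.1, 0.3, -0.8]
finger_gap: 0.093
grasp_force: 0.0
```

```bash
python3 -c "
from h import *
p,d,ps=shot('rack2');print(ps)"
```

```text
(array([0.422 , 0.0496, 0.4001]), array([[-1.    ,  0.0064,  0.0002],
       [ 0.0064,  1.    ,  0.0003],
       [-0.0002,  0.0003, -1.    ]]))
```

Emit:
shift_gripper(
  moves={"tx": [0, 0, 0, 0, 0, 0, 0], "ty": [-0.444, -0.444, -0.444, -0.444, -0.444, 0, 0], "tz": [0, 0, 0, 0, 0, 0, 0], "yaw": [0, 0, 0, 0, 0, 0, 0]},
)

```text
time_s: 3.1
tcp_pos: [0.4221, -0.1715, 0.3997]
ee_rot: [-0.006, -3.141, 0.0]
wrist_force: [0.0, 0.6, -0.3]
finger_gap: 0.0929
grasp_force: 0.0
```

```bash
python3 - <<'E'
from h import *
p,d,ps=shot("cl1");print(ps)
b=p[:,:,::-1][100:250,150:400];cv2.imwrite("pics/cl1v.png",cv2.resize(b,None,fx=3,fy=3,interpolation=cv2.INTER_CUBIC))
for t in("rack1","rack2","cl1"):
    z=np.load(f"pics/{t}.npz");C=cloud("wrist",z["d"],(z["p"],z["R"]));X,Y,Z=C[...,0],C[...,1],C[...,2]
    tab=(abs(Z)<.008)&(z["d"]>0);print(t,"table z",np.median(Z[tab]),Z[tab].std())
    if t!="cl1":
        m=(X>.37)&(X<.57)&(Y>.15)&(Y<.31)&(z["d"]>0)
        print(np.histogram(Z[m],np.arange(-.01,.13,.01))[0])
        q=C[m&(Z>.05)&(Z<.066)]
        print("divider hist y",np.c_[np.arange(.15,.31,.005)[:-1],np.histogram(q[:,1],np.arange(.15,.31,.005))[0]].T)
E
```

```text
(array([ 0.4221, -0.1715,  0.3997]), array([[-1.    ,  0.0036, -0.0007],
       [ 0.0036,  1.    , -0.    ],
       [ 0.0007, -0.    , -1.    ]]))
rack1 table z 0.0006519008449384911 0.0011836161109391073
[ 530 2412 3255  627  108  126  782  715    0    0  661  561  162    0]
divider hist y [[  0.15    0.155   0.16    0.165   0.17    0.175   0.18    0.185   0.19
    0.195   0.2     0.205   0.21    0.215   0.22    0.225   0.23    0.235
    0.24    0.245   0.25    0.255   0.26    0.265   0.27    0.275   0.28
    0.285   0.29    0.295   0.3  ]
 [  0.      0.      0.      0.      0.      0.      0.    127.    254.
  110.      0.      0.      0.      0.      0.      0.      0.      0.
   65.    252.    189.     10.      0.      0.      0.      0.      0.
    0.      0.      3.    242.   ]]
rack2 table z 0.000617387413053283 0.0012141252193768458
[ 559 2180 2117  952  475  505 1022  826  131   95  543  422  131    0]
divider hist y [[  0.15    0.155   0.16    0.165   0.17    0.175   0.18    0.185   0.19
    0.195   0.2     0.205   0.21    0.215   0.22    0.225   0.23    0.235
    0.24    0.245   0.25    0.255   0.26    0.265   0.27    0.275   0.28
    0.285   0.29    0.295   0.3  ]
 [  0.      0.      0.      0.      0.      0.      0.    246.    206.
   56.      0.      0.    210.      2.      3.      0.      0.      0.
   13.    234.    175.      7.      0.      0.      0.      0.      0.
    0.      0.     15.    395.   ]]
cl1 table z 0.0006463033736766599 0.001235367795090417
```

View pics/cl1v.png

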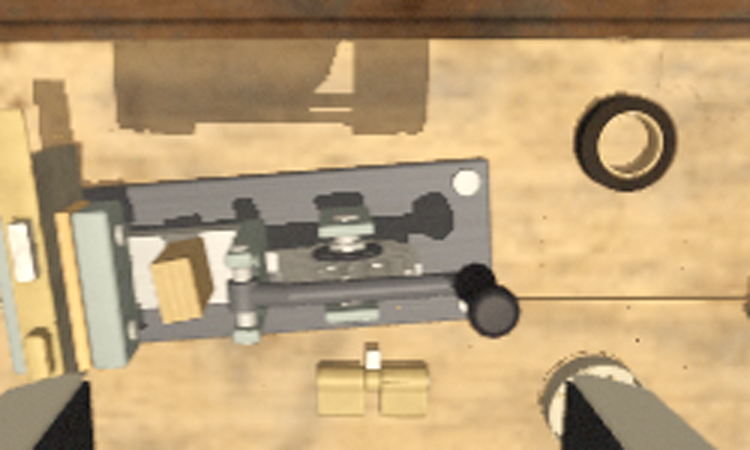

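```bash
python3 - <<'E'
from h import *
def L(t):
    z=np.load(f"pics/{t}.npz");ps=(z["p"],z["R"]);return cv2.imread(f"pics/{t}.png"),cloud("wrist",z["d"],ps),z["d"]>0,ps
def rect(q,name):
    r=cv2.minAreaRect((q[:,:2]*1000).astype(np.float32));print(name,len(q),"c",np.array(r[0]),"size",np.array(r[1]),"ang",round(r[2],1),"z",np.percentile(q[:,2],[5,50,95]))
for t in("rack1","rack2"):
    im,C,ok,ps=L(t);X,Y,Z=C[...,0],C[...,1],C[...,2]
    for y0 in(.192,.249,.306):
        m=ok&(Z>.055)&(Z<.066)&(abs(Y-y0)<.012)&(X>.36)&(X<.6);q=C[m]
        f=np.polyfit(q[:,0],q[:,1],1);print(t,y0,len(q),"slope",f[0],"y@.49",np.polyval(f,.49),"x",np.percentile(q[:,0],[1,99]),"z",np.median(q[:,2]))
    m=ok&(Z>.09)&(Z<.108)&(abs(Y-.22)<.03)&(X>.3)&(X<.65);rect(C[m],"racked plate")
im,C,ok,ps=L("cl1");X,Y,Z=C[...,0],C[...,1],C[...,2]
reg=ok&(X>.38)&(X<.58)&(Y<-.03)&(Y>-.4)
hsv=cv2.cvtColor(im,cv2.COLOR_BGR2HSV)
wood=(hsv[...,1]>70)
def near(u,v,du,dv):
    m=np.zeros((384,512),bool);m[v-dv:v+dv,u-du:u+du]=1;return m
rect(C[reg&near(211,193,14,18)&wood&(Z>.078)&(Z<.1)],"block top")
rect(C[reg&near(314,203,14,14)&(Z>.15)],"knob head")
m=reg&(Z>.003)&(Z<.016)&(hsv[...,1]<70)&(Y>-.36);rect(C[m],"base")
rect(C[reg&(Z>.06)&(Z<.08)&near(185,200,12,40)],"jaw top")
m=reg&(Z>.108)&(Z<.125)&(Y<-.2);rect(C[m],"plate")
rect(C[reg&(Z>.126)&(Y<-.2)],"bolts")
rect(C[reg&near(231,200,8,25)&(Z>.1)],"fork/pivot")
E
```

```text
rack1 0.192 472 slope -0.02729292363351937 y@.49 0.19194443049507248 x [0.4102 0.555 ] z 0.06008173619462631
rack1 0.249 501 slope -0.02646983934501662 y@.49 0.248712799921015 x [0.412  0.5568] z 0.059990666940683335
rack1 0.306 512 slope -0.024288239120272215 y@.49 0.3059190483893083 x [0.4138 0.5572] z 0.05991258965844612
racked plate 1182 c [484.4841 217.6842] size [ 19.9942 179.4746] ang 88.6 z [0.0984 0.0998 0.1012]
rack2 0.192 435 slope -0.03053534900533096 y@.49 0.19054151704594108 x [0.4105 0.5453] z 0.059885670014431014
rack2 0.249 427 slope -0.021823085646335217 y@.49 0.24911936342032504 x [0.4115 0.5487] z 0.06012574864013304
rack2 0.306 552 slope -0.02920339935646397 y@.49 0.30503074356970794 x [0.4129 0.5584] z 0.05992622243511256
racked plate 897 c [457.4231 218.781 ] size [ 21.2141 127.152 ] ang 88.3 z [0.0982 0.0997 0.1028]
block top 304 c [ 470.0144 -253.3752] size [34.7423 21.2606] ang 10.5 z [0.0825 0.0886 0.0899]
knob head 256 c [460.1865 -99.9766] size [22.7592 22.5164] ang 43.0 z [0.1652 0.1697 0.171 ]
base 3481 c [ 480.3604 -194.0408] size [125.7009 244.0633] ang 3.9 z [0.0089 0.0107 0.0125]
jaw top 910 c [ 477.8026 -302.1781] size [95.4376 28.424 ] ang 3.1 z [0.0646 0.0719 0.0741]
plate 438 c [ 466.4778 -265.0493] size [ 82.0254 128.1032] ang 3.9 z [0.1083 0.1104 0.113 ]
bolts 19749 c [ 399.5556 -227.6542] size [45.7544 46.42  ] ang 57.9 z [0.4133 0.4854 0.5051]
fork/pivot 318 c [ 468.5043 -214.5056] size [21.0012 51.3804] ang 89.9 z [0.1026 0.1081 0.1112]
```

Emit:
shift_gripper(
  moves={"tx": [0, 0, 0, 0, 0, 0, 0, 0, 0, 0, -0.223, -0.223, -0.223, -0.223, 0, 0], "ty": [0, 0, 0, 0, 0, 0, 0, 0, 0, 0, 0.081, 0.081, 0.081, 0.081, 0, 0], "tz": [0, 0, 0, 0, 0, 0, 0, 0, 0, 0, 0.375, 0.375, 0.375, 0.375, 0, 0], "yaw": [1.39, 1.39, 1.39, 1.39, 1.39, 1.39, 1.39, 1.39, 1.39, 1.39, 0, 0, 0, 0, 0, 0]},
  jaw=0.058,
)

```text
time_s: 4.75
tcp_pos: [0.4693, -0.2527, 0.2493]
ee_rot: [-2.012, -2.409, 0.001]
wrist_force: [0.2, 0.2, -0.0]
finger_gap: 0.0581
grasp_force: 0.0
```

```bash
python3 - <<'E'
from h import *
p,d,ps=shot("cl2");print(ps,manip.get_state()["joint_positions"])
cv2.imwrite("pics/cl2v.png",cv2.resize(p[:,:,::-1],None,fx=1.5,fy=1.5,interpolation=cv2.INTER_CUBIC))
for u in[(285,140),(345,130),(350,122)]:print("hammer",onplane("top",[u],0.01))
print("expected px block, knob head",proj("wrist",[[.470,-.2534,.0886],[.4602,-.1,.1697]],ps))
E
```

```text
(array([ 0.4693, -0.2527,  0.2493]), array([[-0.1781,  0.984 , -0.0026],
       [ 0.984 ,  0.1781,  0.001 ],
       [ 0.0015, -0.0024, -1.    ]])) [-0.0404  0.3979  0.593   2.0461 -0.3119  0.7855  0.9191]
hammer [[ 0.6834 -0.1016  0.01  ]]
hammer [[ 0.7183 -0.3281  0.01  ]]
hammer [[ 0.7494 -0.3488  0.01  ]]
expected px block, knob head [[261.0103 186.7673]
 [287.8988  -6.2823]]
```

View pics/cl2v.png

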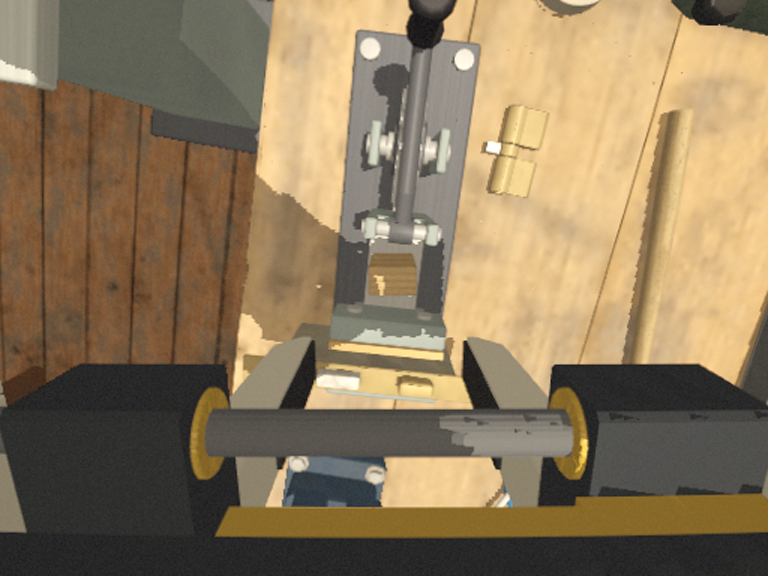

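```bash
python3 - <<'E'
from h import *
z=np.load("pics/cl2.npz");ps=(z["p"],z["R"]);C=cloud("wrist",z["d"],ps);ok=z["d"]>0
X,Y,Z=C[...,0],C[...,1],C[...,2]
def rect(m,name):
    q=C[m&ok];r=cv2.minAreaRect((q[:,:2]*1000).astype(np.float32));print(name,len(q),"c",np.array(r[0]),"size",np.array(r[1]),"ang",round(r[2],1),"z",np.percentile(q[:,2],[5,50,95]))
    return m
m=rect((abs(X-.47)<.03)&(abs(Y+.2534)<.02)&(Z>.08)&(Z<.1),"block")
ys,xs=np.where(m);uv2=[xs.mean(),ys.mean()]
w=np.load("pics/cl1.npz");ps1=(w["p"],w["R"]);C1=cloud("wrist",w["d"],ps1)
m1=(abs(C1[...,0]-.47)<.03)&(abs(C1[...,1]+.2534)<.02)&(C1[...,2]>.08)&(C1[...,2]<.1);ys,xs=np.where(m1);uv1=[xs.mean(),ys.mean()]
o1,d1=rays("wrist",[uv1],ps1);o2,d2=rays("wrist",[uv2],ps);print("tri block",tri(o1,d1[0],o2,d2[0]))
rect((abs(X-.47)<.06)&(Y<-.275)&(Y>-.33)&(Z>.066)&(Z<.078),"jaw")
rect((abs(X-.47)<.12)&(Y<-.3)&(Y>-.37)&(Z>.094)&(Z<.104),"plate")
rect((abs(X-.47)<.12)&(Y<-.3)&(Y>-.37)&(Z>.107)&(Z<.12),"bolts")
rect((abs(X-.47)<.05)&(abs(Y+.2145)<.02)&(Z>.10)&(Z<.115),"fork")
print(proj("wrist",[.470,-.2534,.0886],ps), uv2)
print("to block",delta([.470,-.2534,.068]))
E
```

```text
block 676 c [ 469.4412 -253.1407] size [33.2379 21.9294] ang 10.2 z [0.0862 0.0886 0.0898]
tri block (array([ 0.4692, -0.2522,  0.0932]), np.float64(0.0013521671431474182))
jaw 2098 c [ 473.8615 -303.0512] size [106.9702  29.9418] ang 3.9 z [0.0681 0.0721 0.0745]
plate 1352 c [ 458.4433 -326.9581] size [166.2126  20.6151] ang 4.3 z [0.0979 0.0999 0.1013]
bolts 527 c [ 469.9967 -324.3409] size [81.8988 11.4251] ang 3.8 z [0.1081 0.1107 0.1131]
fork 897 c [ 468.3974 -209.6055] size [51.8913 30.3901] ang 2.5 z [0.1028 0.1085 0.1116]
[[261.0103 186.7673]] [np.float64(260.5310650887574), np.float64(185.84319526627218)]
to block [-0.0008  0.0004  0.1825]
```

Converted, 0.04 m is 0.4, 0.03 m is 0.3.

Emit:
shift_gripper(
  moves={"tx": [-0.004, -0.004, 0, 0, 0, 0, 0, 0], "ty": [0, 0, 0, 0, 0, 0, 0, 0], "tz": [0.4, 0.4, 0.4, 0.3, 0.2, 0.115, 0, 0], "yaw": [0, 0, 0, 0, 0, 0, 0, 0]},
)

```text
time_s: 5.6
tcp_pos: [0.4702, -0.2548, 0.07]
ee_rot: [2.013, 2.409, 0.002]
wrist_force: [-0.6, -0.6, -0.3]
finger_gap: 0.058
grasp_force: 0.0
```

Emit:
shift_gripper(
  moves={"tx": [0, 0, 0, 0, 0], "ty": [0, 0, 0, 0, 0], "tz": [0, 0, 0, 0, 0], "yaw": [0, 0, 0, 0, 0]},
  jaw=0.02,
  grip_n=10,
)

```text
time_s: 6.1
tcp_pos: [0.4696, -0.255, 0.069]
ee_rot: [2.015, 2.41, 0.001]
wrist_force: [-0.5, 1.2, 6.3]
finger_gap: 0.034
grasp_force: 10.0
```

Converted, 0.03 m is 0.3, -0.04 m is -0.4.

Emit:
shift_gripper(
  moves={"tx": [0, 0, 0, -0.048, -0.048, -0.048, -0.048, 0, 0, 0, 0, 0, 0], "ty": [0, 0, 0, 0.335, 0.335, 0.335, 0.335, 0, 0, 0, 0, 0, 0], "tz": [-0.2, -0.4, -0.2, 0, 0, 0, 0, 0, 0.4, 0.3, 0.2, 0, 0], "yaw": [0, 0, 0, 0, 0, 0, 0, 0, 0, 0, 0, 0, 0]},
)

```text
time_s: 7.4
tcp_pos: [0.604, -0.2506, 0.0588]
ee_rot: [-2.016, -2.409, 0.001]
wrist_force: [-0.1, -0.6, -0.3]
finger_gap: 0.0341
grasp_force: 10.0
```

Emit:
shift_gripper(
  moves={"tx": [0, 0, 0, 0, 0, 0], "ty": [0, 0, 0, 0, 0, 0], "tz": [0.1, 0.05, 0.03, 0.015, 0, 0], "yaw": [0, 0, 0, 0, 0, 0]},
)

```text
time_s: 8.0
tcp_pos: [0.6047, -0.2503, 0.0392]
ee_rot: [2.015, 2.41, 0.0]
wrist_force: [0.4, -0.6, 0.2]
finger_gap: 0.0341
grasp_force: 10.0
```

```bash
python3 -c "
from h import *
p,d,ps=shot('blk')"
```

Emit:
shift_gripper(
  moves={"tx": [0, 0, 0], "ty": [0, 0, 0], "tz": [0.01, 0, 0], "yaw": [0, 0, 0]},
)

```text
time_s: 8.35
tcp_pos: [0.6048, -0.2504, 0.0389]
ee_rot: [2.015, 2.409, 0.001]
wrist_force: [-0.9, 0.9, 7.8]
finger_gap: 0.0339
grasp_force: 10.0
```

Emit:
shift_gripper(
  moves={"tx": [0, 0, 0, 0, 0, 0, 0, 0.32, 0.32, 0.32, 0.32, 0.32, 0, 0], "ty": [0, 0, 0, 0, 0, 0, 0, -0.267, -0.267, -0.267, -0.267, -0.267, 0, 0], "tz": [0, 0, -0.3, -0.5, -0.5, -0.5, -0.5, 0, 0, 0, 0, 0, 0, 0], "yaw": [0, 0, 0, 0, 1.1, 0, 0, 0, 0, 0, 0, 0, 0, 0]},
  jaw=0.058,
)

```text
time_s: 9.75
tcp_pos: [0.4606, -0.0988, 0.2684]
ee_rot: [2.142, 2.297, 0.002]
wrist_force: [0.2, -0.1, 1.3]
finger_gap: 0.058
grasp_force: 0.0
```

```bash
python3 - <<'E'
from h import *
p,d,ps=shot("kn");print(ps)
C=cloud("wrist",d,ps);X,Y,Z=C[...,0],C[...,1],C[...,2];ok=d>0
m=ok&(abs(X-.46)<.03)&(abs(Y+.1)<.03)&(Z>.16)&(Z<.18)
q=C[m];r=cv2.minAreaRect((q[:,:2]*1000).astype(np.float32));print("knob",len(q),r,np.percentile(q[:,2],[5,50,95]))
top=m&(Z>.164);ys,xs=np.where(top);uv=[(xs.min()+xs.max())/2,(ys.min()+ys.max())/2]
w=np.load("pics/cl1.npz");ps1=(w["p"],w["R"]);C1=cloud("wrist",w["d"],ps1)
m1=(abs(C1[...,0]-.46)<.03)&(abs(C1[...,1]+.1)<.03)&(C1[...,2]>.164)&(C1[...,2]<.18);ys,xs=np.where(m1);uv1=[(xs.min()+xs.max())/2,(ys.min()+ys.max())/2]
o1,d1=rays("wrist",[uv1],ps1);o2,d2=rays("wrist",[uv],ps);print("tri",tri(o1,d1[0],o2,d2[0]),uv)
# stem: points lower
for a,b in((.12,.135),(.135,.15),(.15,.16)):
    q=C[ok&(abs(X-.46)<.03)&(abs(Y+.1)<.03)&(Z>a)&(Z<b)]
    if len(q): print(a,len(q),q.min(0),q.max(0))
# block put down
q=C[ok&(abs(X-.6)<.06)&(abs(Y+.25)<.06)&(Z>.02)&(Z<.1)];print("block",len(q),q.mean(0) if len(q) else 0)
cv2.imwrite("pics/knv.png",p[:,:,::-1])
E
```

```text
(array([ 0.4606, -0.0988,  0.2684]), array([[-0.0699,  0.9976,  0.0011],
       [ 0.9976,  0.0699,  0.0006],
       [ 0.0005,  0.0011, -1.    ]]))
knob 586 ((460.31402587890625, -98.71305847167969), (22.627756118774414, 22.907882690429688), 4.948808193206787) [0.1661 0.1696 0.171 ]
tri (array([ 0.4614, -0.0996,  0.1655]), np.float64(0.002416826816518259)) [np.float64(260.0), np.float64(200.0)]
0.12 83 [ 0.4513 -0.1001  0.12  ] [ 0.4687 -0.0901  0.1342]
0.135 6 [ 0.4563 -0.0934  0.1352] [ 0.462  -0.0923  0.1384]
block 0 0
```

View pics/knv.png

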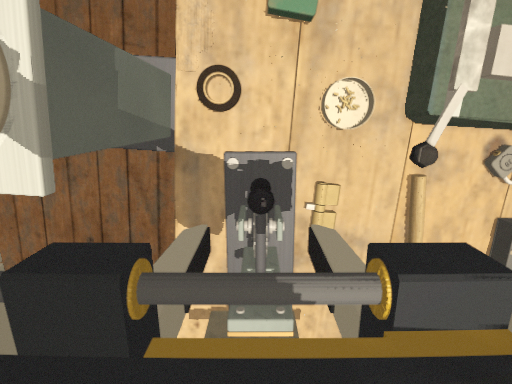

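Emit:
shift_gripper(
  moves={"tx": [0, 0, 0, 0, 0, 0, 0], "ty": [0, 0, 0, 0, 0, 0, 0], "tz": [0.4, 0.4, 0.25, 0.14, 0.05, 0, 0], "yaw": [0, 0, 0, 0, 0, 0, 0]},
  jaw=0.05,
)

```text
time_s: 10.5
tcp_pos: [0.4612, -0.1003, 0.1445]
ee_rot: [2.145, 2.294, 0.001]
wrist_force: [-0.4, 0.8, -0.1]
finger_gap: 0.0501
grasp_force: 0.0
```

Emit:
shift_gripper(
  moves={"tx": [0, 0, 0, 0, 0, 0], "ty": [0, 0, 0, 0, 0, 0], "tz": [0, 0, 0, 0, 0, 0], "yaw": [0, 0, 0, 0, 0, 0]},
  jaw=0.005,
  grip_n=25,
)

```text
time_s: 11.1
tcp_pos: [0.4618, -0.0994, 0.1444]
ee_rot: [2.143, 2.295, 0.002]
wrist_force: [5.2, 2.2, 2.0]
finger_gap: 0.0227
grasp_force: 25.0
```

Converted, 0.0025 m is 0.025, -0.001 m is -0.01.

Emit:
shift_gripper(
  moves={"tx": [0, 0, 0, 0, 0], "ty": [0, 0, -0.01, 0, 0], "tz": [0, 0, 0.025, 0, 0], "yaw": [0, 0, 0, 0, 0]},
  jaw=0.04,
)

```text
time_s: 11.6
tcp_pos: [0.4591, -0.0998, 0.1413]
ee_rot: [-2.145, -2.295, 0.001]
wrist_force: [-0.3, 0.1, -0.9]
finger_gap: 0.04
grasp_force: 0.0
```

Emit:
shift_gripper(
  moves={"tx": [0, 0, 0, 0, 0, 0], "ty": [0, 0, 0, 0, 0, 0], "tz": [0, 0, 0, 0, 0, 0], "yaw": [0, 0, 0, 0, 0, 0]},
  jaw=0.005,
  grip_n=25,
)

```text
time_s: 12.2
tcp_pos: [0.4618, -0.0998, 0.1418]
ee_rot: [2.141, 2.294, 0.003]
wrist_force: [6.3, 0.9, -3.8]
finger_gap: 0.0226
grasp_force: 25.0
```

Emit:
shift_gripper(
  moves={"tx": [0, 0, 0, 0, 0], "ty": [0, 0, 0.03, 0, 0], "tz": [0, 0, -0.08, 0, 0], "yaw": [0, 0, 0, 0, 0]},
  jaw=0.04,
)

```text
time_s: 12.7
tcp_pos: [0.4627, -0.0995, 0.1499]
ee_rot: [2.144, 2.296, 0.001]
wrist_force: [-0.7, 0.0, -0.4]
finger_gap: 0.04
grasp_force: 0.0
```

Emit:
shift_gripper(
  moves={"tx": [0, 0, 0, 0, 0, 0], "ty": [0, 0, 0, 0, 0, 0], "tz": [0, 0, 0, 0, 0, 0], "yaw": [0, 0, 0, 0, 0, 0]},
  jaw=0.005,
  grip_n=25,
)

```text
time_s: 13.3
tcp_pos: [0.4621, -0.0995, 0.1494]
ee_rot: [-2.144, -2.295, 0.001]
wrist_force: [-2.4, -0.5, 0.4]
finger_gap: 0.0223
grasp_force: 25.0
```

```bash
python3 - <<'E'
from h import *
p,d=manip.grab_frame("side");u,v=proj("side",[.46,-.1,.145])[0].astype(int)
cv2.imwrite("pics/sk.png",cv2.resize(p[v-40:v+40,u-50:u+50,::-1],None,fx=7,fy=7,interpolation=cv2.INTER_CUBIC));print(u,v)
print(proj("side",[[.46,-.1,.132],[.46,-.1,.1597],[.46,-.1,.1237]])-[u-50,v-40])
E
```

```text
252 190
[[50.6255 45.2298]
 [50.5879 35.4391]
 [50.6366 48.1029]]
```

View pics/sk.png

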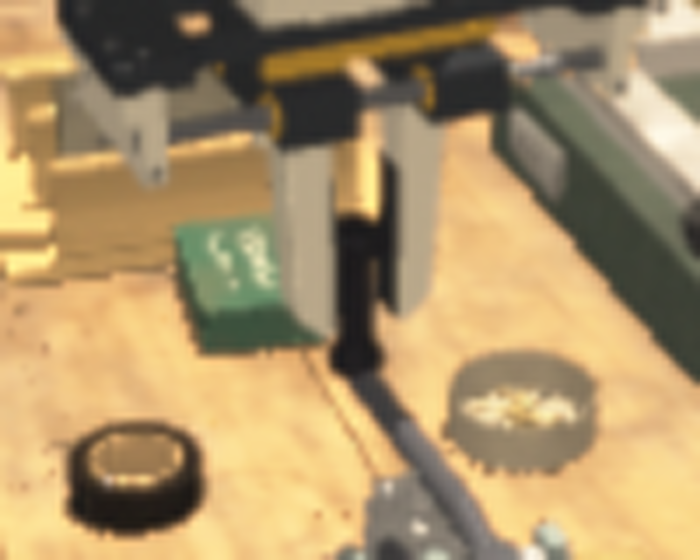

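Converted, -0.006 m is -0.06, -0.0058 m is -0.058.

Emit:
shift_gripper(
  moves={"tx": [0, 0, -0.02, -0.024, -0.028, -0.03, 0, 0, 0, 0, 0, 0, 0, 0, 0, 0, 0, 0], "ty": [0, 0, 0, 0, 0, 0, 0, 0, 0, 0, 0, 0, 0, 0, 0, 0, 0, 0], "tz": [0, 0, -0.06, -0.06, -0.058, -0.055, 0, 0, 0, 0, 0, 0, 0, 0, 0, 0, 0, 0], "yaw": [0, 0, 0, 0, 0, 0, 0, 0, 0, 0, 0, 0, 0, 0, 0, 0, 0, 0]},
  grip_n=35,
)

```text
time_s: 15.15
tcp_pos: [0.4632, -0.1141, 0.1725]
ee_rot: [2.145, 2.288, -0.006]
wrist_force: [-0.3, -20.0, -20.0]
finger_gap: 0.0221
grasp_force: 35.0
```

```bash
python3 - <<'E'
from h import *
p,d,ps=shot("kn2");print(ps[0])
p,d=manip.grab_frame("top");C=cloud("top",d);X,Y,Z=C[...,0],C[...,1],C[...,2]
d0=np.load("pics/top0d.npy");C0=cloud("top",d0)
for c in(C0,C):
    m=(abs(c[...,0]-.474)<.05)&(c[...,1]<-.2)&(c[...,1]>-.33)&(c[...,2]>.062)&(c[...,2]<.08);q=c[m];print("jaw y",len(q),np.percentile(q[:,1],[2,50,98]))
m=(abs(X-.46)<.1)&(Y<-.28)&(Y>-.4)&(Z>.09)&(Z<.12);print("plate",m.sum(),C[m].mean(0))
cv2.imwrite("pics/top2.png",cv2.resize(p[150:240,240:400,::-1],None,fx=4,fy=4,interpolation=cv2.INTER_CUBIC))
E
```

```text
[ 0.4632 -0.1141  0.1725]
jaw y 271 [-0.3215 -0.3032 -0.2105]
jaw y 261 [-0.322  -0.2561 -0.2124]
plate 288 [ 0.4638 -0.3261  0.1007]
```

View pics/top2.png

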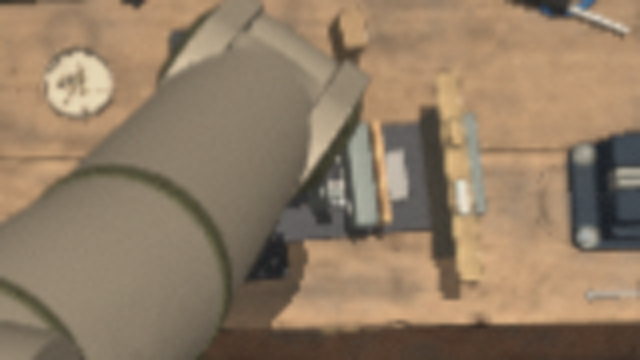

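Emit:
shift_gripper(
  moves={"tx": [0, 0, 0, 0], "ty": [0, 0, 0, 0], "tz": [0, 0, 0, 0], "yaw": [0, 0, 0, 0]},
)

```text
time_s: 15.65
tcp_pos: [0.4632, -0.1141, 0.1724]
ee_rot: [2.145, 2.288, -0.006]
wrist_force: [0.4, -18.4, -20.4]
finger_gap: 0.0222
grasp_force: 35.0
```

```bash
python3 - <<'E'
from h import *
shot("kn3")
yv=np.array([-.07,.9976])
for t in("cl2","kn","kn2","kn3"):
    z=np.load(f"pics/{t}.npz");ps=(z["p"],z["R"]);C=cloud("wrist",z["d"],ps)
    m=(abs(C[...,0]-.475)<.05)&(C[...,1]<-.22)&(C[...,1]>-.33)&(C[...,2]>.067)&(C[...,2]<.076)&(z["d"]>0);q=C[m]
    s=(q[:,:2]-[.4685,-.2145])@yv;print(t,len(q),np.percentile(s,[2,20,50,80,98]))
E
```

```text
cl2 2022 [-0.1031 -0.0988 -0.0878 -0.0783 -0.0294]
kn 1395 [-0.1031 -0.0985 -0.0865 -0.0765 -0.0733]
kn2 391 [-0.0406 -0.0389 -0.0364 -0.0319 -0.0249]
kn3 392 [-0.0402 -0.0391 -0.0363 -0.0319 -0.025 ]
```

The manual's scale: shifts go in units of 100 mm and turns go in units of 0.1 rad. Converting my numbers, 0.006 m is 0.06, 0.0058 m is 0.058.

Emit:
shift_gripper(
  moves={"tx": [0.03, 0.028, 0.024, 0.01, 0, 0], "ty": [0, 0, 0, 0, 0, 0], "tz": [0.055, 0.058, 0.06, 0.03, 0, 0], "yaw": [0, 0, 0, 0, 0, 0]},
)

```text
time_s: 16.3
tcp_pos: [0.4622, -0.1005, 0.1525]
ee_rot: [-2.144, -2.295, 0.001]
wrist_force: [-3.8, -1.6, -4.2]
finger_gap: 0.0221
grasp_force: 35.0
```

Emit:
shift_gripper(
  moves={"tx": [0, 0, 0, 0, 0, 0, 0, 0, 0], "ty": [0, 0, 0, 0, 0, 0, 0, 0, 0], "tz": [0, 0, 0, 0, -0.3, -0.4, -0.5, 0, 0], "yaw": [0, 0, 0, 0, 0, 0, 0, 0, 0]},
  jaw=0.06,
  grip_n=15,
)

```text
time_s: 17.2
tcp_pos: [0.4632, -0.1001, 0.2735]
ee_rot: [2.142, 2.296, 0.004]
wrist_force: [0.1, -0.3, -1.2]
finger_gap: 0.0598
grasp_force: 0.0
```

```bash
python3 - <<'E'
from h import *
p,d,ps=shot("kn4");print(ps)
C=cloud("wrist",d,ps);X,Y,Z=C[...,0],C[...,1],C[...,2];ok=d>0
q=C[ok&(abs(X-.46)<.03)&(abs(Y+.1)<.03)&(Z>.155)&(Z<.2)];r=cv2.minAreaRect((q[:,:2]*1000).astype(np.float32));print("knob",len(q),r,np.percentile(q[:,2],[5,50,95]))
yv=np.array([-.07,.9976])
m=(abs(X-.475)<.05)&(Y<-.22)&(Y>-.33)&(Z>.067)&(Z<.076)&ok;q=C[m]
s=(q[:,:2]-[.4685,-.2145])@yv;print("jaw",len(q),np.percentile(s,[2,20,50,80,98]))
p,d=manip.grab_frame("side");u,v=proj("side",[.47,-.25,.07])[0].astype(int)
cv2.imwrite("pics/s4.png",cv2.resize(p[v-60:v+60,u-80:u+80,::-1],None,fx=5,fy=5,interpolation=cv2.INTER_CUBIC))
E
```

```text
(array([ 0.4632, -0.1001,  0.2735]), array([[-0.0691,  0.9976,  0.0031],
       [ 0.9976,  0.0691,  0.0008],
       [ 0.0006,  0.0032, -1.    ]]))
knob 560 ((460.2358703613281, -98.90068054199219), (22.931381225585938, 22.99677085876465), 79.3657455444336) [0.1663 0.1695 0.1709]
jaw 320 [-0.1037 -0.1029 -0.1025 -0.102  -0.1013]
```

View pics/s4.png

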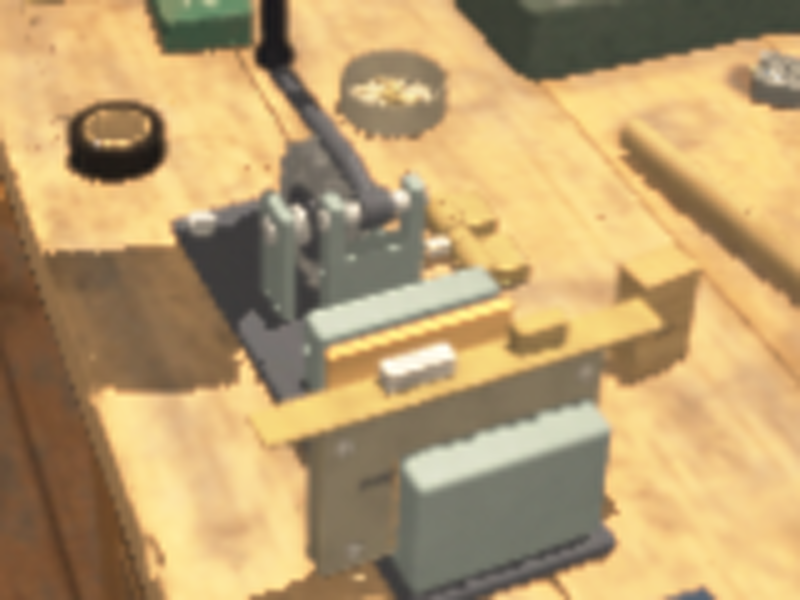

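Converted, -0.0448 m is -0.448, -0.003 m is -0.03, -0.1428 rad is -1.428.

Emit:
shift_gripper(
  moves={"tx": [-0.448, -0.448, -0.448, -0.448, -0.448, 0, 0, 0, 0, 0, 0, 0, 0, 0, 0, 0, 0, 0], "ty": [-0.03, -0.03, -0.03, -0.03, -0.03, 0, 0, 0, 0, 0, 0, 0, 0, 0, 0, 0, 0, 0], "tz": [0, 0, 0, 0, 0, 0, 0, 0, 0, 0, 0, 0, 0, 0, 0, 0, 0, 0], "yaw": [0, 0, 0, 0, 0, -1.428, -1.428, -1.428, -1.428, -1.428, -1.428, -1.428, -1.428, -1.428, -1.428, -1.428, 0, 0]},
  jaw=0.05,
  grip_n=15,
)

```text
time_s: 19.1
tcp_pos: [0.4623, -0.325, 0.2714]
ee_rot: [0.099, -3.139, -0.002]
wrist_force: [-0.6, -0.8, 0.3]
finger_gap: 0.0499
grasp_force: 0.0
```

```bash
python3 - <<'E'
from h import *
p,d,ps=shot("lk");print(ps)
C=cloud("wrist",d,ps);X,Y,Z=C[...,0],C[...,1],C[...,2];ok=d>0
def rect(m,name):
    q=C[m&ok];r=cv2.minAreaRect((q[:,:2]*1000).astype(np.float32));print(name,len(q),"c",np.array(r[0]),"size",np.array(r[1]),"ang",round(r[2],1),"z",np.percentile(q[:,2],[5,50,95]))
rect((abs(X-.464)<.12)&(abs(Y+.325)<.03)&(Z>.092)&(Z<.105),"plate")
rect((abs(X-.464)<.12)&(abs(Y+.325)<.03)&(Z>.107)&(Z<.12),"bolts")
rect((abs(X-.474)<.06)&(abs(Y+.25)<.025)&(Z>.066)&(Z<.078),"jaw")
rect((abs(X-.474)<.06)&(abs(Y+.345)<.03)&(Z>.064)&(Z<.075),"fixed jaw")
f=lambda n,P:None
m=(abs(X-.464)<.12)&(abs(Y+.325)<.03)&(Z>.107)&(Z<.12)&ok;ys,xs=np.where(m);u1=[xs.mean(),ys.mean()]
w=np.load("pics/cl2.npz");ps1=(w["p"],w["R"]);c=cloud("wrist",w["d"],ps1)
m=(abs(c[...,0]-.464)<.12)&(abs(c[...,1]+.325)<.03)&(c[...,2]>.107)&(c[...,2]<.12);ys,xs=np.where(m);u0=[xs.mean(),ys.mean()]
o,a=rays("wrist",[u1],ps);o2,b=rays("wrist",[u0],ps1);print("tri bolts",tri(o,a[0],o2,b[0]))
cv2.imwrite("pics/lkv.png",p[:,:,::-1])
E
```

```text
(array([ 0.4623, -0.325 ,  0.2714]), array([[-0.998 , -0.0632, -0.0015],
       [-0.0632,  0.998 ,  0.0012],
       [ 0.0015,  0.0013, -1.    ]]))
plate 2419 c [ 464.5213 -327.4204] size [180.0623  19.8043] ang 3.9 z [0.0984 0.0997 0.1009]
bolts 500 c [ 470.3489 -325.0358] size [81.3073 10.9422] ang 3.9 z [0.1089 0.1107 0.1129]
jaw 1684 c [ 470.4906 -247.1432] size [88.8773 47.5331] ang 4.2 z [0.069  0.0721 0.0738]
fixed jaw 1051 c [ 477.6602 -346.6199] size [88.0187 18.0759] ang 3.1 z [0.069  0.0706 0.0718]
tri bolts (array([ 0.4699, -0.3254,  0.1031]), np.float64(0.001051291919946624))
```

View pics/lkv.png

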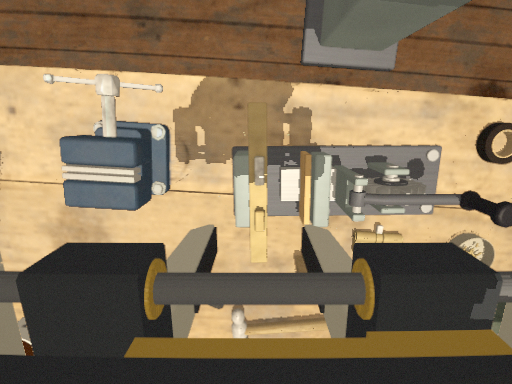

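Converted, -0.0021 m is -0.021, -0.002 m is -0.02.

Emit:
shift_gripper(
  moves={"tx": [-0.021, 0, 0, 0, 0, 0, 0, 0], "ty": [-0.02, 0, 0, 0, 0, 0, 0, 0], "tz": [0.4, 0.4, 0.4, 0.3, 0.18, 0.075, 0, 0], "yaw": [0, 0, 0, 0, 0, 0, 0, 0]},
  jaw=0.045,
)

```text
time_s: 19.95
tcp_pos: [0.4654, -0.3271, 0.0977]
ee_rot: [-0.105, 3.139, -0.001]
wrist_force: [0.4, 0.2, 0.5]
finger_gap: 0.0451
grasp_force: 0.0
```

Emit:
shift_gripper(
  moves={"tx": [0, 0, 0, 0, 0, 0, 0], "ty": [0, 0, 0, 0, 0, 0, 0], "tz": [0, 0, 0, 0, 0, 0, 0], "yaw": [0, 0, 0, 0, 0, 0, 0]},
  jaw=0.01,
  grip_n=15,
)

```text
time_s: 20.65
tcp_pos: [0.4652, -0.3262, 0.0976]
ee_rot: [-0.107, 3.139, 0.001]
wrist_force: [-0.3, 2.6, 5.8]
finger_gap: 0.0195
grasp_force: 15.0
```

Converted, -0.02 m is -0.2, -0.025 m is -0.25.

Emit:
shift_gripper(
  moves={"tx": [0, 0, 0, 0, 0, 0, 0, 0, 0, 0, 0, 0, 0, 0], "ty": [0, 0, 0, 0, 0, 0, 0, 0, 0, 0, 0, 0, 0, 0], "tz": [-0.03, -0.07, -0.12, -0.2, -0.25, -0.25, -0.25, -0.25, -0.25, -0.25, -0.15, -0.07, 0, 0], "yaw": [0, 0, 0, 0, 0, 0, 0, 0, 0, 0, 0, 0, 0, 0]},
)

```text
time_s: 22.05
tcp_pos: [0.4645, -0.3266, 0.3105]
ee_rot: [0.107, -3.139, -0.001]
wrist_force: [0.1, -0.2, -6.5]
finger_gap: 0.0193
grasp_force: 15.0
```

```bash
python3 - <<'E'
from h import *
p,R=pose();print(p,R)
# stall middle at rack x centre
x=.4845;y=(.2489+.3055)/2-.0265*(x-.49);print("stall",x,y)
E
```

```text
[ 0.4645 -0.3266  0.3105] [[-0.9977 -0.0679 -0.0008]
 [-0.0679  0.9977  0.0005]
 [ 0.0008  0.0005 -1.    ]]
stall 0.4845 0.27734575
```

Emit:
shift_gripper(
  moves={"tx": [-0.032, -0.032, -0.032, -0.032, -0.032, -0.032, -0.032, -0.032, -0.032, -0.032, -0.032, -0.032, -0.032, -0.032, -0.032, -0.032, -0.032, -0.032, -0.032], "ty": [0.15, 0.25, 0.36, 0.36, 0.36, 0.36, 0.36, 0.36, 0.36, 0.36, 0.36, 0.36, 0.36, 0.36, 0.36, 0.36, 0.3, 0.18, 0.092], "tz": [0, 0, 0, 0, 0, 0, 0, 0, 0, 0, 0, 0, 0, 0, 0, 0, 0, 0, 0], "yaw": [0, 0, 0, 0, 0, 0, 0, 0, 0, 0, 0, 0, 0, 0, 0, 0, 0, 0, 0]},
)

```text
time_s: 23.95
tcp_pos: [0.4841, 0.2788, 0.3102]
ee_rot: [0.11, -3.138, 0.001]
wrist_force: [0.5, -0.7, -6.4]
finger_gap: 0.0198
grasp_force: 15.0
```

Emit:
shift_gripper(
  moves={"tx": [0, 0, 0, 0, 0, 0], "ty": [0, 0, 0, 0, 0, 0], "tz": [0, 0, 0, 0, 0, 0], "yaw": [0.47, 0.475, 0, 0, 0, 0]},
)

```text
time_s: 24.55
tcp_pos: [0.4849, 0.2767, 0.3111]
ee_rot: [0.041, 3.141, -0.0]
wrist_force: [-0.8, 0.4, -7.1]
finger_gap: 0.0197
grasp_force: 15.0
```

```bash
python3 - <<'E'
from h import *
p,d,ps=shot("pl");print(ps)
print("delta to target",delta([.4845,.2773,.12]))
C=cloud("wrist",d,ps);X,Y,Z=C[...,0],C[...,1],C[...,2];ok=d>0
q=C[ok&(abs(Y-.2773)<.02)&(Z>.29)&(Z<.33)&(X<.5)];print("plate in hand",len(q),q.min(0),q.max(0),np.polyfit(q[:,0],q[:,1],1),np.polyfit(q[:,0],q[:,2],1))
q=C[ok&(abs(Y-.2773)<.03)&(Z>.2)&(Z<.28)&(X<.5)];print("case",len(q),q.min(0) if len(q) else 0,q.max(0) if len(q) else 0)
for y0 in(.249,.306):
    q=C[ok&(Z>.055)&(Z<.066)&(abs(Y-y0)<.012)&(X>.36)&(X<.6)]
    if len(q)>20:print(y0,len(q),np.median(q[:,1]),np.percentile(q[:,0],[1,99]),np.polyfit(q[:,0]-.4845,q[:,1],1))
cv2.imwrite("pics/plv.png",p[:,:,::-1])
E
```

```text
(array([0.4849, 0.2767, 0.3111]), array([[-0.9997,  0.0263,  0.    ],
       [ 0.0263,  0.9997, -0.0001],
       [-0.    , -0.0001, -1.    ]]))
delta to target [0.0004 0.0005 0.1911]
plate in hand 8866 [0.3946 0.2573 0.2952] [0.4965 0.2973 0.33  ] [-0.0132  0.2826] [0.0407 0.2967]
case 0 0 0
0.249 264 0.24614791876617184 [0.4135 0.5563] [-0.0226  0.2461]
0.306 776 0.30669013362694736 [0.4138 0.5572] [-0.0255  0.3066]
```

View pics/plv.png

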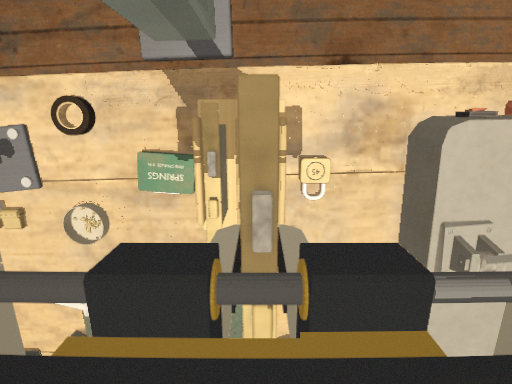

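Emit:
shift_gripper(
  moves={"tx": [0.004, 0, 0, 0, 0, 0, 0, 0, 0, 0, 0, 0, 0, 0], "ty": [0.005, 0, 0, 0, 0, 0, 0, 0, 0, 0, 0, 0, 0, 0], "tz": [0.1, 0.2, 0.25, 0.25, 0.25, 0.25, 0.25, 0.2, 0.15, 0.1, 0.05, 0.03, 0, 0], "yaw": [0, 0, 0, 0, 0, 0, 0, 0, 0, 0, 0, 0, 0, 0]},
)

```text
time_s: 26.0
tcp_pos: [0.4848, 0.2778, 0.1036]
ee_rot: [0.042, 3.14, 0.001]
wrist_force: [-0.1, 0.5, -6.7]
finger_gap: 0.0194
grasp_force: 15.0
```

Converted, 0.002 m is 0.02, 0.001 m is 0.01.

Emit:
shift_gripper(
  moves={"tx": [0, 0, 0, 0, 0, 0], "ty": [0, 0, 0, 0, 0, 0], "tz": [0.02, 0.02, 0.01, 0.007, 0, 0], "yaw": [0, 0, 0, 0, 0, 0]},
)

```text
time_s: 26.6
tcp_pos: [0.4844, 0.2777, 0.0978]
ee_rot: [0.041, 3.141, 0.0]
wrist_force: [-3.3, -0.5, 4.8]
finger_gap: 0.0196
grasp_force: 15.0
```

Converted, -0.05 m is -0.5, -0.04 m is -0.4.

Emit:
shift_gripper(
  moves={"tx": [0, 0, 0, 0, 0, 0, 0, 0, 0, 0], "ty": [0, 0, 0, 0, 0, 0, 0, 0, 0, 0], "tz": [0, 0, 0, -0.1, -0.2, -0.4, -0.5, -0.5, 0, 0], "yaw": [0, 0, 0, 0, 0, 0, 0, 0, 0, 0]},
  jaw=0.036,
)

```text
time_s: 27.6
tcp_pos: [0.4848, 0.2778, 0.2692]
ee_rot: [0.042, 3.139, 0.003]
wrist_force: [-0.8, 0.0, -0.1]
finger_gap: 0.0361
grasp_force: 0.0
```

```bash
python3 - <<'E'
from h import *
p,d,ps=shot("fin");print(ps[0])
C=cloud("wrist",d,ps);X,Y,Z=C[...,0],C[...,1],C[...,2];ok=d>0
for y0 in(.2185,.2775):
    q=C[ok&(abs(Y-y0)<.022)&(Z>.093)&(Z<.105)&(abs(X-.4845)<.12)];r=cv2.minAreaRect((q[:,:2]*1000).astype(np.float32));print(len(q),r,np.percentile(q[:,2],[5,50,95]))
p,d=manip.grab_frame("side");cv2.imwrite("pics/sf.png",cv2.resize(p[130:330,150:350,::-1],None,fx=3,fy=3,interpolation=cv2.INTER_CUBIC))
E
```

```text
[0.4848 0.2778 0.2692]
1864 ((467.3106994628906, 218.31263732910156), (20.52499771118164, 146.297607421875), 88.25426483154297) [0.0983 0.0997 0.101 ]
2512 ((483.4526062011719, 275.2641296386719), (19.853181838989258, 179.2412567138672), 88.78792572021484) [0.0984 0.0997 0.1009]
```

View pics/sf.png

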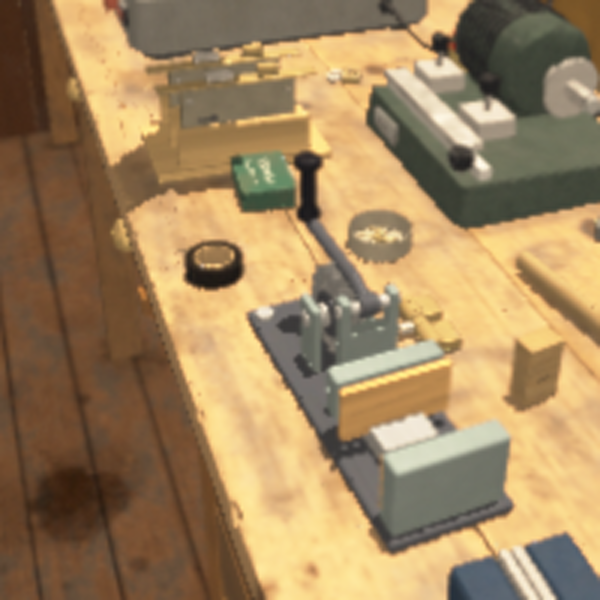

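The lock case stands upright in the stall with its plate level at 0.0997 m. The jaw is back, the pawl is down, the block is standing on the bench, and the rest of the scene looks undisturbed.

```bash
python3 -c "
from bench import manip
print(manip.job_done())"
```

```text
the job is handed in; nothing more can be done
None
```

The job is handed in: the lock case stands upright in the empty stall, the jaw is fully back with the pawl down on the wheel, and the block is on the bench clear of the clamp; it took about 28 s of the 69 s allowed.

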